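Fold down the drop-front of the draining-board crockery cabinet

TASK

Make the crockery cabinet's drop-front ready to carry wet dishes: first pull both of its slide-out supports all the way out, and only then lower the flap gently (never letting it fall) until it lies level on both supports. Leave the tumbler, the cutlery caddy, the saucer and the tongs where they are.

Things in the scene. Friction and masses are not known exactly. Their poses are not given: they have to be found in the camera images.
- cabinet: Pale wooden cabinet fixed to the drainer, 280 wide (its y) x 210 deep x 240 mm high. Origin on the drainer straight below the middle of the flap's hinge line; x points into the cabinet (away from the robot at yaw 0), y to the robot's left, z up. It fills x = 0 to +210 mm of its frame; the front above the hinge slants back 15 degrees, the foot below holds the two supports.
- flap_hinge (a point): Middle of the flap's hinge line, 81 mm above the drainer; frame as cabinet. The hinge line runs along the cabinet's y.
- flap (a joint): Angle of the wooden flap (236 wide x 140 long from the hinge line x 12 mm thick, 0.2 to 0.4 kg). 0 = shut, leaning back 15 degrees, held by its own weight; grows as it comes forward and down towards the robot: 0.262 upright, 1.833 level (lying on supports that are out). Free hinge: past upright the flap falls unless held; with the supports in it sags below level, to 2.15 at most.
- flap_tab (a point): Grip point of the steel pull tab in the middle of the flap's free edge, 165 mm from the hinge line. Tab 24 mm wide along the hinge line, 12 mm thick, 140 to 180 mm from the hinge line. Axes turn with the flap: z from hinge to free edge, y along the hinge line, x out of the inner face (upper face when level). Pinched on its side faces (along y) it pivots between the fingers as the flap turns.
- support_left (a joint): How far the left support (the cabinet's +y side) is pulled out, m: 0 = in, 0.09 = all the way out, where it meets its end stop. It slides along the cabinet's -x, with about 2.5 N of friction plus light damping (8 N per m/s), and stays where it is left.
- support_right (a joint): The same for the right support (the cabinet's -y side).
- support_left_grip (a point): Grip point of the left support's steel finger pull below the flap: a bar along the cabinet's x, 16 mm wide (y), 30 to 50 mm above the drainer. The point is mid-bar, 40 mm above the drainer, 85 mm left of the cabinet's middle, 45 mm in front of the hinge line when in; a cross end 30 mm wide begins 19 and ends 31 mm further out. Axes as cabinet.
- support_right_grip (a point): The same for the right support, 85 mm right of the cabinet's middle.
- support_left_front (a point): Top front edge of the left support's wooden bearer, on which the flap comes to lie: 20 mm wide, top 75 mm above the drainer; 39 mm behind the grip point, 6 mm in front of the hinge line when in. Axes as cabinet.
- support_right_front (a point): The same for the right support.
- tumbler: Glass juice tumbler, 72 mm across, 115 mm high, loose; origin under its centre. Stands beside the cabinet. Leave alone.
- caddy: Blue plastic cutlery caddy, 110 x 90 x 125 mm, cutlery handles reach 170 mm, loose; origin under its centre. Stands on the other side of the cabinet. Leave alone.
- saucer: White ceramic saucer, 130 mm across, 18 mm high, loose; origin under its centre. Leave alone.
- tongs: Stainless steel tongs lying flat, 200 mm long along their x, 18 mm high, loose; origin under the middle. Leave alone.

How it is judged:
By the outcome, as a careful person would: the job done as asked, in the order asked, and still so for the second after the job is handed in, with the robot touching nothing.
It also fails if it takes over 72 s, if anything falls off the work surface, if the arm or the gripper's body presses on something with over 40 N, if the wrist force passes 120 N, or if a joint passes its speed limit or range.

ROBOT

A 7-joint arm with a two-finger parallel gripper is mounted at the origin on the work surface. World frame = base frame: x ahead of the robot, y to its left, z up, the work surface at z = 0. Lengths are in m, angles in rad, forces in N, time in s.
With the tool pointing down it reaches from about 0.35 to 0.775 m from the base axis. Payload 3.1 kg.
Tool frame: the origin (TCP) lies midway between the tips of the shut fingers; the grasp point (between the pads) lies 19 mm behind it; z points along the fingers, y is the line along which they close (so a half turn about z gives the same grasp; the last joint's range is limited). The gripper opens to 85 mm and grips with 20 to 120 N. Pads are 22 mm wide; open, the fingers measure 114 mm over their backs; the gripper's body (76 mm by 85 mm) begins 54 mm behind the grasp point. The pads swing forward as they close: fully open they stand 13 mm farther back than shut.
Start: joints at [1.247, 0.311, 0.014, 1.512, -0.004, 1.319, -0.027], TCP at [0.153, -0.528, 0.231] pointing down, gripper open.
Joint ranges: [-2.7, 2.7], [-0.3, 1.91], [-1.27, 1.3], [0.12, 2.57], [-1.44, 4.58], [0.2, 2.03], [-3.05, 3.05]. Speed limits (rad/s): [2.79, 2.79, 3.14, 3.14, 3.14, 3.14, 3.14].

INTERFACE

Orientations are given as a unit quaternion [w, x, y, z].
In Python, from rig import robot gives the robot as it stands.
- The arm moves only by the tool drive_effector, called after "Call:" as name(argument=value, ...) on one line, values as JSON. Schema: {"type":"object","properties":{"plan":{"type":"object","properties":{"x":{"type":"array","items":{"type":"number"},"minItems":1,"maxItems":8},"y":{"type":"array","items":{"type":"number"},"minItems":1,"maxItems":8},"z":{"type":"array","items":{"type":"number"},"minItems":1,"maxItems":8},"twist":{"type":"array","items":{"type":"number"},"minItems":1,"maxItems":8}},"additionalProperties":false,"required":["x","y","z","twist"]},"aperture":{"type":"number"},"squeeze":{"type":"number"},"only":{"type":"string"},"quiet":{"type":"boolean"},"lines":{"type":"string"}},"required":["plan"],"additionalProperties":false}. plan is an object with one list for each field, all of the same length, 1 to 8, a row being the entries at one place: x, y, z (the shift in m), twist (a turn about the tool's z in rad); each row is the pose to reach, as a shift and turn from the pose commanded when the call began, along the tool's axes at that moment; what a row does not reach only later rows make up. A row lasts 1/10 s, in which the tool goes at most 0.05 m and 0.15 rad, less where a joint would pass 70% of its speed; a pose out of reach is approached as far as the arm can. aperture is the finger opening in m, set as the call begins (left out keeps the last). The fingers move at their own pace and stop on an object; squeeze is the grip in N (left out, the last holds). Time passes only in rows, so rows that do not move let the fingers close. The tool returns the time, the measured TCP pose, the force, the opening and the grip force at its end. only (a regular expression) keeps the lines of the reply that match it, lines (a string "A,B") keeps lines A to B, and quiet returns only ok. Input that does not fit is refused with a message, and nothing moves.
- robot.observe(): the state, without advancing time (a new reading comes with each control period).
- robot.read_camera(name): name is "scene" or "top" or "wrist"; returns the picture (384x512x3 uint8, blue, green, red); there is no depth.
- robot.camera_model(name): a dict with "fx", "fy", "cx", "cy" (pixels), "R" (3x3) and "t" (3): a world point X has camera coordinates R X + t; the wrist camera has in their place "mount" (4x4, takes a point from camera to tool coordinates, whose origin is the TCP and whose axes are the flange's). Camera axes: x right, y down, z forward; pixel columns grow to the right and rows downward; lengths in m; the calibration is good to about 2 mm. The wrist camera is an equidistant fisheye: a pixel r from the principal point sees the ray r / f radians off the axis. A picture is of the moment at which its call begins: read the wrist's pose just before it. camera_model takes no time and is no camera call.
- robot.sign_off(): hands the job in; it is judged then, once.
The state is a dict: "time_s": time; "joint_pos": joint angles; "qd": joint speeds; "joint_torque": joint torques, N m; "tool_pos": TCP position; "ee_rot": TCP orientation; "contact_force": force on the tool from outside, world axes, zero at the start; "ft_torque": the same for the moment, N m; "gripper_width": finger opening in m; "gripper_force": force on a finger pad.
Only numpy, scipy, OpenCV 4.12 (cv2) and the standard library are available. Lean on these libraries where they do the work, as an engineer would, in place of code of your own. Each camera call takes 0.05 s, during which the arm holds its last target. There are 200 camera calls.

## Working session

There is one attempt and no reset: what is moved stays moved. The work goes in short steps, Python scripts to look and compute and a tool call to move; the robot and the scene stay as the last step left them, time stands still between calls to the robot, and variables do not carry over. Pictures are saved under pics/ and viewed, at most 10 in all, crops included, and the job is handed in when it is done.

```bash
ls; mkdir -p pics; cat > h.py <<'E'
import numpy as np, cv2
from rig import robot
def snap(n,name):
    im=np.array(robot.read_camera(n)); cv2.imwrite(f'pics/{name}.png',im); return im
def proj(n,X):
    m=robot.camera_model(n); c=np.array(m['R'])@np.array(X,float).T+np.array(m['t'])[:,None]
    return np.c_[m['fx']*c[0]/c[2]+m['cx'],m['fy']*c[1]/c[2]+m['cy']]
def ray(n,u,v):
    m=robot.camera_model(n);R=np.array(m['R']);t=np.array(m['t'])
    return -R.T@t, R.T@np.array([(u-m['cx'])/m['fx'],(v-m['cy'])/m['fy'],1])
def atz(n,u,v,z):
    o,d=ray(n,u,v); return o+d*(z-o[2])/d[2]
E
python3 - <<'E'
from h import *
a=snap('scene','s0');b=snap('top','t0')
for n in('scene','top'):
    print(n,ray(n,256,192),robot.camera_model(n)['fx'])
print(robot.observe())
E
```

```text
pics
rig.py
scene (array([ 0.72435892, -0.3622638 ,  1.00745466]), array([-0.17669994,  0.4057552 , -0.896795  ])) 374.5756507890038
top (array([0.49838409, 0.01469744, 1.08993785]), array([ 0.08192086, -0.01361378, -0.99663551])) 356.58963401323706
{'time_s': 0.1, 'joint_pos': array([ 1.24733619,  0.31165821,  0.01397256,  1.51290636, -0.0043906 ,
        1.31917216, -0.02722037]), 'qd': array([ 0.00132248, -0.00072792,  0.00044108, -0.00449835,  0.00030491,
       -0.0002236 ,  0.00064576]), 'joint_torque': array([ 9.30797360e-04, -3.80852509e+01,  1.46652600e-01, -2.31239730e+01,
        1.22006380e-02,  8.12782411e-03, -2.36907556e-05]), 'tool_pos': array([ 0.152766  , -0.52768367,  0.23031887]), 'ee_rot': array([-1.03882883e-03,  9.90086782e-01,  1.40453007e-01, -1.93760422e-04]), 'contact_force': array([-0.36703574, -0.52182652, -0.59321193]), 'ft_torque': array([ 0.02312598, -0.00762912,  0.01714816]), 'gripper_force': 0.0, 'gripper_width': 0.08526414375603497}
```

View pics/s0.png

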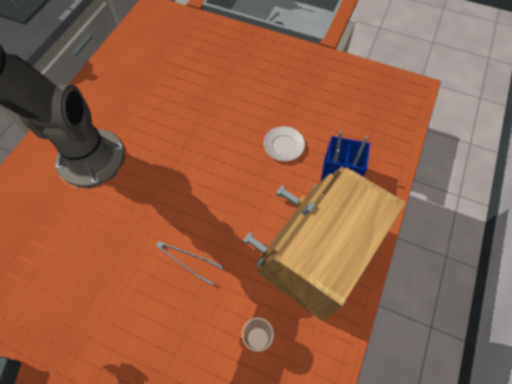

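View pics/t0.png

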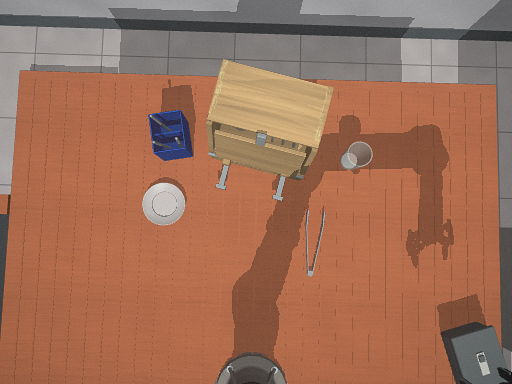

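The scene picture shows the cabinet around (335,240), with pulls near (290,195) and (255,243). In the top view the pulls' ends are at about (222,187) and (279,198), the tab at (261,138), the caddy at (170,135), the saucer at (164,204), the tongs around (315,240) and the tumbler at (357,155). I'll enlarge both around the cabinet for precise points.

```bash
python3 - <<'E'
from h import *
t=cv2.imread('pics/t0.png')[55:210,195:345]; s=cv2.imread('pics/s0.png')[160:320,235:410]
cv2.imwrite('pics/c0.png',np.hstack([cv2.resize(t,(387,400),interpolation=cv2.INTER_CUBIC), cv2.resize(s,(413,378),interpolation=cv2.INTER_CUBIC)[:400] if 0 else cv2.copyMakeBorder(cv2.resize(s,(413,378),interpolation=cv2.INTER_CUBIC),0,22,0,0,0)]))
E
```

```text
(no output)
```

View pics/c0.png

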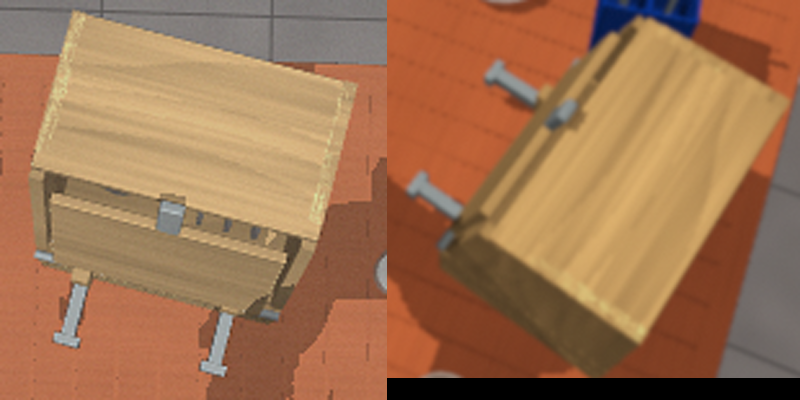

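Left crop (top view, scale 2.58) has roof corners (77,11), (357,85), (32,167), (316,241), with the cross ends at (66,340) and (214,369). Right crop (scene, scale 2.36, offset 387) has roof corners (645,18), (785,100), (640,343), (485,232), with the cross ends at (493,75) and (420,186). I'll fit the pose to both views.

```bash
python3 - <<'E'
from h import *
from scipy.optimize import least_squares
T=np.array([[77,11],[357,85],[32,167],[316,241],[66,340],[214,369]])/2.58+[195,55]-.3
S=(np.array([[785,100],[640,343],[645,18],[485,232],[493,75],[420,186]])-[387,0])/2.36+[235,160]-.3
M=np.array([[.21,.14,.24],[.21,-.14,.24],[.0426,.14,.24],[.0426,-.14,.24],[-.07,.085,.05],[-.07,-.085,.05]])
def W(p):
    c,s=np.cos(p[2]),np.sin(p[2]); return M@np.array([[c,s,0],[-s,c,0],[0,0,1]])+[p[0],p[1],0]
f=lambda p:np.r_[(proj('top',W(p))-T).ravel(),(proj('scene',W(p))-S).ravel()]
r=least_squares(f,[.6,0,-.2],loss='soft_l1');print(r.x);print(f(r.x).reshape(-1,2).round(1))
for i in range(6):
    o1,d1=ray('top',*T[i]);o2,d2=ray('scene',*S[i])
    k=np.linalg.lstsq(np.c_[d1,-d2],o2-o1,rcond=None)[0];a,b=o1+d1*k[0],o2+d2*k[1]
    print(((a+b)/2).round(4),np.linalg.norm(a-b).round(4),W(r.x)[i].round(4))
for nm,uv in(('tumbler',(360,157)),('saucer',(164,204)),('tongs',(310,273)),('tongs2',(307,210)),('tongs3',(323,210)),('caddy',(173,140))): print(nm,atz('top',*uv,.015).round(3))
E
```

```text
[ 0.65751103  0.00347383 -0.22762991]
[[-1.7 -0.1]
 [ 0.5 -0.5]
 [-2.   4.3]
 [ 0.1  4.5]
 [ 1.2 -3.8]
 [ 0.1 -0.5]
 [ 3.   0.6]
 [ 0.7  1.5]
 [-2.5 -2.6]
 [-2.9 -0.2]
 [ 4.2  0.5]
 [-0.6 -0.8]]
[0.8867 0.0866 0.2504] 0.0039 [0.8937 0.0925 0.24  ]
[ 0.8282 -0.1786  0.2424] 0.0003 [ 0.8305 -0.1803  0.24  ]
[0.7393 0.1248 0.2428] 0.0028 [0.7306 0.1302 0.24  ]
[ 0.6752 -0.1417  0.2474] 0.0038 [ 0.6674 -0.1425  0.24  ]
[0.5969 0.1055 0.0382] 0.0036 [0.6085 0.1021 0.05  ]
[ 0.5703 -0.0632  0.0425] 0.0024 [ 0.5701 -0.0635  0.05  ]
tumbler [ 0.702 -0.315  0.015]
saucer [0.543 0.276 0.015]
tongs [ 0.349 -0.167  0.015]
tongs2 [ 0.536 -0.155  0.015]
tongs3 [ 0.537 -0.204  0.015]
caddy [0.739 0.257 0.015]
```

```bash
cat >> h.py <<'E'
from scipy.spatial.transform import Rotation as Ro
def pose():
    s=robot.observe(); q=s['ee_rot']; return np.array(s['tool_pos']),Ro.from_quat([*q[1:],q[0]]).as_matrix(),s
def delta(X):
    p,R,s=pose(); return (R.T@(np.array(X)-p)).round(4)
def wproj(X,p,R):
    m=robot.camera_model('wrist');A=np.array(m['mount']);t=(np.atleast_2d(X)-p)@R
    c=(t-A[:3,3])@A[:3,:3]; th=np.arctan2(np.hypot(c[:,0],c[:,1]),c[:,2]);k=th/np.hypot(c[:,0],c[:,1])
    return np.c_[m['fx']*k*c[:,0]+m['cx'],m['fy']*k*c[:,1]+m['cy']]
E
```

Call:
drive_effector(plan={"x": [0.04,0.08,0.12,0.16,0.2,0.24,0.28,0.3],"y": [-0.03,-0.06,-0.09,-0.12,-0.15,-0.18,-0.21,-0.234],"z": [0,0,0,0,0,0,0,0],"twist": [0.1,0.2,0.3,0.4,0.51,0.51,0.51,0.51]}, aperture=0.05, squeeze=40)

```text
time_s: 0.9
tool_pos: [0.3784, -0.216, 0.2311]
ee_rot: [-0.001, 0.994, -0.111, 0.0]
contact_force: [0.3, -1.2, -0.8]
gripper_width: 0.0499
gripper_force: 0.0
```

```bash
python3 -c "
from h import *
print(delta([.52,-.02,.23]));p,R,s=pose();print(R.round(3));print(np.array(robot.camera_model('wrist')['mount']).round(3))"
```

```text
[ 0.0948 -0.2224  0.0016]
[[ 0.975 -0.221  0.001]
 [-0.221 -0.975  0.002]
 [ 0.001 -0.002 -1.   ]]
[[ 0.    -0.956 -0.293  0.076]
 [ 1.     0.     0.    -0.001]
 [-0.    -0.293  0.956 -0.143]
 [ 0.     0.     0.     1.   ]]
```

Call:
drive_effector(plan={"x": [0.03,0.05,0.06,0.07,0.08,0.09,0.095,0.095],"y": [-0.04,-0.08,-0.12,-0.16,-0.2,-0.222,-0.222,-0.222],"z": [0,0,0,0,0,0,0,0],"twist": [0,0,0,0,0,0,0,0]})

```text
time_s: 1.7
tool_pos: [0.5189, -0.0256, 0.2306]
ee_rot: [0.0, 0.994, -0.113, -0.001]
contact_force: [0.7, -0.4, 1.1]
gripper_width: 0.0505
gripper_force: 0.0
```

```bash
python3 -c "
from h import *
p,R,s=pose();print(s['joint_pos'].round(3))
snap('wrist','w0')
P=np.array([.6575,.0035,0]);c,si=np.cos(-.2276),np.sin(-.2276)
M=np.array([[-.045,.085,.05],[-.045,-.085,.05],[-.076,.085,.05],[-.076,-.085,.05]])
print(wproj(M@np.array([[c,si,0],[-si,c,0],[0,0,1]])+P,p,R).round(1))"
```

```text
[ 0.344  0.278 -0.414  1.581  0.115  1.308 -1.884]
[[129.4 104.4]
 [280.5  99. ]
 [130.7 131.2]
 [280.2 127.4]]
```

View pics/w0.png

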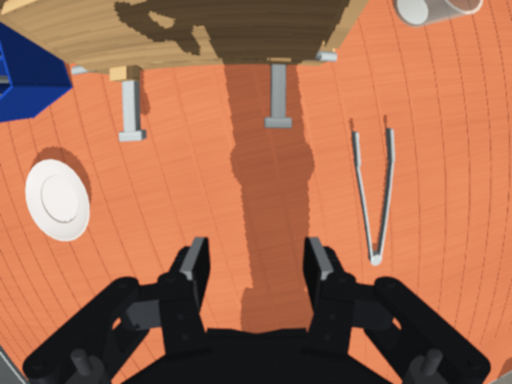

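The wrist view shows the right pull's bar at column 278 with its cross end at (278,122). The left bar is at column 130 with its cross end at (132,136), so the left support already stands about 10 mm out. The poses agree with the fit to about 1–2 mm. I'll turn the tool half round so the camera side faces away from the cabinet, then look again.

Call:
drive_effector(plan={"x": [0,0,0,0,0,0,0,0],"y": [0,0,0,0,0,0,0,0],"z": [0,0,0,0,0,0,0,0],"twist": [0.15,0.3,0.45,0.6,0.75,0.9,1.05,1.2]})

```text
time_s: 2.55
tool_pos: [0.5179, -0.0277, 0.2312]
ee_rot: [0.001, 0.752, -0.659, -0.0]
contact_force: [-0.3, -1.1, 0.2]
gripper_width: 0.0497
gripper_force: 0.0
```

Call:
drive_effector(plan={"x": [0,0,0,0,0,0,0,0],"y": [0,0,0,0,0,0,0,0],"z": [0,0,0,0,0,0,0,0],"twist": [0.15,0.3,0.45,0.6,0.75,0.9,1.05,1.2]})

```text
time_s: 3.35
tool_pos: [0.5337, -0.0358, 0.2083]
ee_rot: [-0.002, -0.513, 0.858, 0.038]
contact_force: [1.6, 3.4, -1.5]
gripper_width: 0.0497
gripper_force: 0.0
```

Call:
drive_effector(plan={"x": [0,0,0,0,0,0,0],"y": [0,0,0,0,0,0,0],"z": [0,0,0,0,0,0,0],"twist": [0.15,0.3,0.45,0.6,0.74,0.74,0.74]})

```text
time_s: 4.05
tool_pos: [0.4967, -0.163, 0.1068]
ee_rot: [0.047, -0.272, 0.958, 0.084]
contact_force: [0.2, -0.3, 0.0]
gripper_width: 0.0502
gripper_force: 0.0
```

```bash
python3 -c "
from h import *
p,R,s=pose();print(s['joint_pos'].round(3));print(R.round(3))
snap('wrist','w1')
P=np.array([.6575,.0035,0]);c,si=np.cos(-.2276),np.sin(-.2276)
M=np.array([[-.055,.085,.05],[-.045,-.085,.05],[-.086,.085,.05],[-.076,-.085,.05],[.0427,0,.24],[0,0,.081]])
W=M@np.array([[c,si,0],[-si,c,0],[0,0,1]])+P
print(wproj(W,p,R).round(1),W[:2],[delta(w) for w in W[:2]])"
```

```text
[-0.428  0.737  1.299  1.773 -0.883  1.386 -3.047]
[[-0.848 -0.528  0.043]
 [-0.512  0.838  0.186]
 [-0.135  0.136 -0.982]]
[[365.8 361.3]
 [276.  323.2]
 [384.7 348.1]
 [300.2 305.3]
 [301.3 528.4]
 [301.5 389.2]] [[ 0.62309782  0.09871812  0.05      ]
 [ 0.59448111 -0.06915411  0.05      ]] [array([-0.2372,  0.1456,  0.1072]), array([-0.1277,  0.0193,  0.0748])]
```

View pics/w1.png

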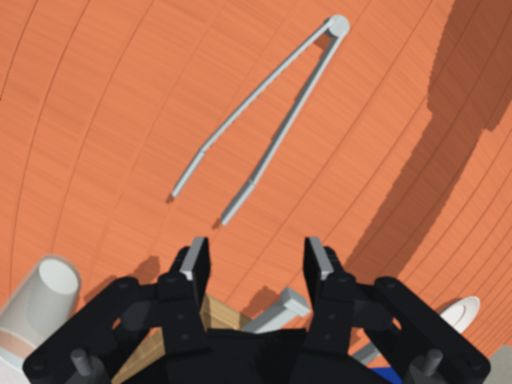

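The turn ran joint 7 to its limit and the arm strayed, although nothing was touched. The tongs at (170–340, 20–220) lie clear. I'll turn back the other way.

Call:
drive_effector(plan={"x": [0,0,0,0,0,0,0,0],"y": [0,0,0,0,0,0,0,0],"z": [0,0,0,0,0,0,0,0],"twist": [-0.15,-0.3,-0.45,-0.6,-0.75,-0.9,-1.05,-1.2]})

```text
time_s: 4.9
tool_pos: [0.4977, -0.1616, 0.1078]
ee_rot: [-0.086, 0.768, -0.633, -0.043]
contact_force: [-0.0, -0.5, 0.5]
gripper_width: 0.0503
gripper_force: 0.0
```

```bash
python3 -c "
from h import *
p,R,s=pose();print(s['joint_pos'].round(3));print(R.round(3))"
```

```text
[-0.32   0.576  1.042  1.768 -0.707  1.248 -1.987]
[[ 0.196 -0.98   0.043]
 [-0.965 -0.185  0.186]
 [-0.175 -0.078 -0.982]]
```

Call:
drive_effector(plan={"x": [0.02,0.05,0.08,0.1,0.12,0.14,0.16,0.18],"y": [0.02,0.05,0.08,0.11,0.15,0.18,0.22,0.25],"z": [-0.04,-0.06,-0.08,-0.1,-0.12,-0.14,-0.15,-0.16],"twist": [-0.1,-0.25,-0.4,-0.55,-0.7,-0.85,-1.0,-1.15]})

```text
time_s: 5.7
tool_pos: [0.2769, -0.4114, 0.2151]
ee_rot: [-0.095, 0.989, -0.115, 0.011]
contact_force: [1.3, 0.1, -0.1]
gripper_width: 0.0502
gripper_force: 0.0
```

```bash
python3 -c "
from h import *
p,R,s=pose();print(s['joint_pos'].round(3));print(R.round(3));print(delta([0,-.6,.27]),delta([-.16,-.7,.27]),delta([-.2,-.9,.27]))"
```

```text
[ 0.394  0.411  0.894  1.587 -0.414  1.474 -0.451]
[[ 0.973 -0.225  0.043]
 [-0.229 -0.956  0.185]
 [-0.001 -0.19  -0.982]]
[-0.2265  0.2321 -0.1007] [-0.3594  0.3636 -0.1261] [-0.3526  0.5637 -0.1648]
```

Call:
drive_effector(plan={"x": [-0.03,-0.06,-0.09,-0.12,-0.15,-0.18,-0.21,-0.24],"y": [0.03,0.06,0.09,0.12,0.15,0.18,0.21,0.24],"z": [-0.015,-0.03,-0.04,-0.055,-0.065,-0.08,-0.09,-0.1],"twist": [0,0,0,0,0,0,0,0]})

```text
time_s: 6.5
tool_pos: [-0.0142, -0.6023, 0.2677]
ee_rot: [-0.095, 0.989, -0.116, 0.01]
contact_force: [0.4, -0.7, -0.2]
gripper_width: 0.0498
gripper_force: 0.0
```

Call:
drive_effector(plan={"x": [-0.03,-0.06,-0.09,-0.1,-0.1,-0.1,-0.1,-0.1],"y": [0.03,0.06,0.09,0.12,0.16,0.2,0.24,0.28],"z": [-0.01,-0.02,-0.02,-0.03,-0.03,-0.04,-0.05,-0.05],"twist": [0,0,0,0,0,0,0,0]})

```text
time_s: 7.3
tool_pos: [-0.1453, -0.7595, 0.2223]
ee_rot: [-0.07, 0.991, -0.115, 0.014]
contact_force: [-2.2, -14.9, 8.5]
gripper_width: 0.0501
gripper_force: 0.0
```

```bash
python3 -c "
from h import *
p,R,s=pose();print(s['joint_pos'].round(3));print(R.round(3));print(delta([-.2,-.95,.27]))"
```

```text
[ 1.741  1.128  0.092  0.124 -0.107  2.032 -0.057]
[[ 0.973 -0.226  0.043]
 [-0.23  -0.964  0.136]
 [ 0.011 -0.142 -0.99 ]]
[-0.0089  0.1892 -0.0754]
```

Call:
drive_effector(plan={"x": [0,0,0,0,0],"y": [0.04,0.07,0.1,0.13,0.15],"z": [-0.03,-0.06,-0.09,-0.12,-0.14],"twist": [0,0,0,0,0]})

```text
time_s: 7.8
tool_pos: [-0.1553, -0.7622, 0.249]
ee_rot: [-0.048, 0.992, -0.118, 0.003]
contact_force: [-0.3, -1.0, 0.7]
gripper_width: 0.0501
gripper_force: 0.0
```

```bash
python3 -c "
from h import *
p,R,s=pose();print(s['joint_pos'].round(3));print(R.round(3));print(p)"
```

```text
[ 1.711  1.105  0.653  0.125 -0.615  2.033 -0.014]
[[ 0.972 -0.234  0.017]
 [-0.235 -0.967  0.095]
 [-0.006 -0.097 -0.995]]
[-0.15532694 -0.76216878  0.24899512]
```

Call:
drive_effector(plan={"x": [0,0,0,0,0,0],"y": [0.04,0.07,0.1,0.13,0.15,0.17],"z": [-0.03,-0.06,-0.09,-0.12,-0.14,-0.16],"twist": [0,0,0,0,0,0]})

```text
time_s: 8.4
tool_pos: [-0.1563, -0.7624, 0.2805]
ee_rot: [-0.026, 0.993, -0.116, 0.005]
contact_force: [0.3, 0.7, 0.0]
gripper_width: 0.0499
gripper_force: 0.0
```

```bash
python3 -c "
from h import *
p,R,s=pose();print(s['joint_pos'].round(3));print(R.round(3));print(p)"
```

```text
[ 1.712  1.067  0.722  0.125 -0.687  2.033 -0.004]
[[ 0.973 -0.23   0.016]
 [-0.231 -0.972  0.051]
 [ 0.004 -0.054 -0.999]]
[-0.15631429 -0.76237543  0.28047133]
```

Call:
drive_effector(plan={"x": [0,0,0,0,0,0,0],"y": [0.04,0.07,0.1,0.13,0.15,0.17,0.19],"z": [-0.03,-0.06,-0.09,-0.12,-0.14,-0.16,-0.18],"twist": [0,0,0,0,0,0,0]})

```text
time_s: 9.1
tool_pos: [-0.1594, -0.7589, 0.3157]
ee_rot: [-0.005, 0.993, -0.116, 0.003]
contact_force: [-0.1, -0.2, 0.3]
gripper_width: 0.0502
gripper_force: 0.0
```

```bash
python3 -c "
from h import *
p,R,s=pose();print(s['joint_pos'].round(3));print(R.round(3));print(p)"
```

```text
[ 1.716e+00  1.020e+00  6.900e-01  1.250e-01 -6.530e-01  2.033e+00
 -1.000e-03]
[[ 0.973 -0.231  0.008]
 [-0.231 -0.973  0.008]
 [ 0.005 -0.01  -1.   ]]
[-0.15935168 -0.75893711  0.3157068 ]
```

Tilt removed: the tool axis is back within 0.6° of vertical. Next I'll go back to the cabinet and turn in the direction joint 7 allows.

Call:
drive_effector(plan={"x": [0.02,0.045,0.07,0.095,0.115,0.14,0.16,0.185],"y": [-0.04,-0.08,-0.12,-0.16,-0.205,-0.25,-0.29,-0.33],"z": [0,0,0,0,0,0,0,0],"twist": [0,0,0,0,0,0,0,0]})

```text
time_s: 9.9
tool_pos: [0.0736, -0.5057, 0.3177]
ee_rot: [-0.006, 0.994, -0.112, 0.0]
contact_force: [0.9, -0.5, 1.3]
gripper_width: 0.0503
gripper_force: 0.0
```

Call:
drive_effector(plan={"x": [0.02,0.045,0.07,0.095,0.115,0.14,0.16,0.185],"y": [-0.04,-0.08,-0.12,-0.16,-0.205,-0.25,-0.29,-0.33],"z": [0,0,0,0,0,0,0,0],"twist": [0,0,-0.1,-0.2,-0.3,-0.4,-0.5,-0.6]})

```text
time_s: 10.7
tool_pos: [0.328, -0.2278, 0.3234]
ee_rot: [-0.001, 0.982, 0.189, 0.003]
contact_force: [0.8, 0.1, 1.2]
gripper_width: 0.0498
gripper_force: 0.0
```

```bash
python3 -c "
from h import *
p,R,s=pose();print(s['joint_pos'].round(3));print(R.round(3));print(p, delta([.47,-.05,.25]))"
```

```text
[ 0.029 -0.064  0.51   1.707  0.027  1.488 -0.654]
[[ 0.929  0.371  0.005]
 [ 0.371 -0.929  0.003]
 [ 0.005 -0.001 -1.   ]]
[ 0.32804668 -0.22777162  0.32344226] [ 0.1974 -0.1123  0.0746]
```

Call:
drive_effector(plan={"x": [0.03,0.06,0.09,0.12,0.15,0.18,0.197,0.197],"y": [-0.015,-0.03,-0.05,-0.07,-0.085,-0.1,-0.112,-0.112],"z": [0.01,0.02,0.03,0.04,0.05,0.06,0.07,0.075],"twist": [-0.15,-0.3,-0.45,-0.6,-0.75,-0.9,-1.05,-1.2]})

```text
time_s: 11.5
tool_pos: [0.4722, -0.0488, 0.2489]
ee_rot: [-0.0, 0.7, 0.714, 0.003]
contact_force: [-0.5, 0.3, 0.3]
gripper_width: 0.0503
gripper_force: 0.0
```

Call:
drive_effector(plan={"x": [0,0,0,0,0,0,0,0],"y": [0,0,0,0,0,0,0,0],"z": [0,0,0,0,0,0,0,0],"twist": [-0.15,-0.3,-0.45,-0.6,-0.75,-0.9,-1.05,-1.2]})

```text
time_s: 12.3
tool_pos: [0.4711, -0.053, 0.2503]
ee_rot: [0.003, 0.178, 0.984, 0.002]
contact_force: [0.4, -0.5, -0.5]
gripper_width: 0.0503
gripper_force: 0.0
```

Call:
drive_effector(plan={"x": [0,0],"y": [0,0],"z": [0,0],"twist": [-0.13,-0.13]})

```text
time_s: 12.5
tool_pos: [0.4713, -0.053, 0.2503]
ee_rot: [0.003, 0.118, 0.993, 0.003]
contact_force: [-0.8, 0.7, -0.0]
gripper_width: 0.0497
gripper_force: 0.0
```

```bash
python3 -c "
from h import *
p,R,s=pose();print(s['joint_pos'].round(3));print(R.round(3));print(p)
snap('wrist','w2')
P=np.array([.6575,.0035,0]);c,si=np.cos(-.2276),np.sin(-.2276)
M=np.array([[-.055,.085,.05],[-.045,-.085,.05],[-.086,.085,.05],[-.076,-.085,.05],[.0427,0,.24],[0,.118,.081],[0,-.118,.081],[.051,.14,.24],[.051,-.14,.24]])
W=M@np.array([[c,si,0],[-si,c,0],[0,0,1]])+P
print(wproj(W,p,R).round(1))"
```

```text
[-0.071  0.139  0.172  1.683 -0.03   1.316  1.441]
[[-0.972  0.234  0.006]
 [ 0.234  0.972  0.005]
 [-0.005  0.006 -1.   ]]
[ 0.47125472 -0.05301159  0.25030582]
[[385.7 249.1]
 [264.5 260.7]
 [389.2 228.8]
 [264.6 239.8]
 [352.5 418. ]
 [406.9 291.2]
 [239.7 301.9]
 [459.5 394.1]
 [214.5 428.5]]
```

View pics/w2.png

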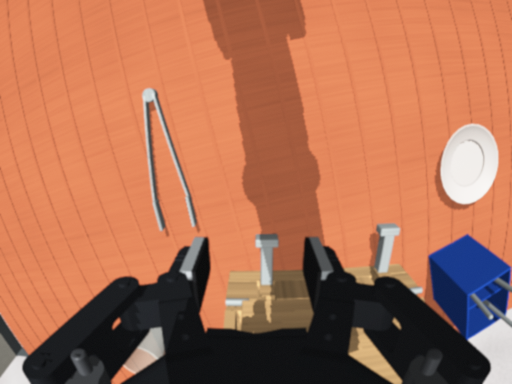

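In this view the right pull's cross end has its outermost edge at (266,235) and the left at (388,225); the camera looks at their front faces, so those should be the lower edges. I'll check by fitting height against position from both wrist places.

```bash
python3 - <<'E'
from h import *
from scipy.optimize import least_squares
p2,R2,_=pose(); p0=np.array([.5189,-.0256,.2306]); R0=Ro.from_quat([.994,-.113,-.001,0]).as_matrix()
im=cv2.imread('pics/w2.png');cv2.imwrite('pics/w2c.png',cv2.resize(im[215:300,220:430],(798,323),interpolation=cv2.INTER_CUBIC))
im=cv2.imread('pics/w0.png');cv2.imwrite('pics/w0c.png',cv2.resize(im[55:155,100:310],(798,380),interpolation=cv2.INTER_CUBIC))
cv2.imwrite('pics/wc.png',cv2.resize(np.vstack([cv2.imread('pics/w2c.png'),cv2.imread('pics/w0c.png')]),None,fx=.85,fy=.85))
E
```

```text
(no output)
```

View pics/wc.png

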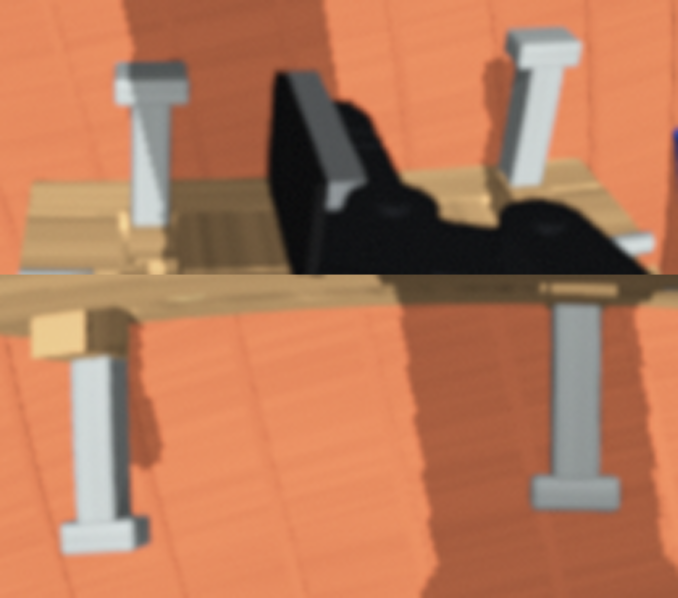

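The enlarged crops confirm it. In w2 the top-face outer edges are at (267.1,239.8) right and (388.7,228.6) left, matching a 50 mm top height; the right bar lies 2.5 mm further left than fitted. Next is the approach to the right pull.

```bash
python3 -c "
from h import *
print(delta([.591,-.0658,.1]),delta([.591,-.0658,.022]))"
```

```text
[-0.1186  0.0152  0.1508] [-0.1182  0.0146  0.2288]
```

Call:
drive_effector(plan={"x": [-0.04,-0.08,-0.11,-0.1185,-0.1185,-0.1185,-0.1185,-0.1185],"y": [0.005,0.01,0.015,0.015,0.015,0.015,0.015,0.015],"z": [0.02,0.04,0.07,0.11,0.15,0.19,0.215,0.228],"twist": [0,0,0,0,0,0,0,0]}, aperture=0.05, squeeze=40)

```text
time_s: 13.35
tool_pos: [0.5892, -0.0651, 0.0194]
ee_rot: [-0.0, 0.121, 0.993, 0.005]
contact_force: [0.1, -0.5, 0.6]
gripper_width: 0.0498
gripper_force: 0.0
```

Call:
drive_effector(plan={"x": [0,0,0,0],"y": [0,0,0,0],"z": [0,0,0,0],"twist": [0,0,0,0]}, aperture=0, squeeze=40)

```text
time_s: 13.75
tool_pos: [0.593, -0.0669, 0.0242]
ee_rot: [0.004, 0.122, 0.993, 0.005]
contact_force: [-0.2, 0.1, 1.7]
gripper_width: 0.0155
gripper_force: 42.2
```

```bash
python3 -c "
from h import *
p,R,s=pose();print(R.round(3),p,s['contact_force'])"
```

```text
[[-0.97   0.241  0.01 ]
 [ 0.241  0.97   0.008]
 [-0.007  0.01  -1.   ]] [ 0.59298693 -0.06691716  0.02418102] [-0.19915525  0.06065197  1.71171468]
```

Gripped at 15.5 mm, on the bar. Pulling.

Call:
drive_effector(plan={"x": [0.01,0.025,0.04,0.055,0.07,0.08,0.086,0.088],"y": [0,0,-0.001,-0.001,-0.001,-0.001,-0.001,-0.001],"z": [0,0,0,0,0,0,0,0],"twist": [0,0,0,0,0,0,0,0]})

```text
time_s: 14.55
tool_pos: [0.5076, -0.0469, 0.0241]
ee_rot: [0.005, 0.122, 0.992, 0.005]
contact_force: [1.7, -1.4, 6.4]
gripper_width: 0.0153
gripper_force: 43.1
```

Call:
drive_effector(plan={"x": [0.001,0.002,0.003,0.004,0.004],"y": [0,0,0,0,0],"z": [0,0,0,0,0],"twist": [0,0,0,0,0]})

```text
time_s: 15.05
tool_pos: [0.5061, -0.0466, 0.0241]
ee_rot: [0.007, 0.122, 0.992, 0.004]
contact_force: [4.7, -1.8, 3.7]
gripper_width: 0.0153
gripper_force: 42.8
```

```bash
python3 -c "
from h import *
p,R,s=pose();print((p-[.593,-.0669,.0242])@np.array([-.974,.2256,0]),s['contact_force'])"
```

```text
0.0892530080288223 [ 4.69724229 -1.84114328  3.68268785]
```

Call:
drive_effector(plan={"x": [0.001,0.002,0.003,0.004,0.004],"y": [0,0,0,0,0],"z": [0,0,0,0,0],"twist": [0,0,0,0,0]})

```text
time_s: 15.55
tool_pos: [0.5062, -0.0466, 0.0242]
ee_rot: [0.011, 0.122, 0.992, 0.004]
contact_force: [13.8, -3.9, -5.6]
gripper_width: 0.0151
gripper_force: 41.7
```

```bash
python3 -c "
from h import *
p,R,s=pose();print((p-[.593,-.0669,.0242])@np.array([-.974,.2256,0]),s['contact_force'])"
```

```text
0.08914669558959872 [13.77974952 -3.92731537 -5.61487732]
```

At its end stop: force rises to 14 N with no motion. Release, go up and across to the left pull.

Call:
drive_effector(plan={"x": [-0.003,-0.007],"y": [0,0],"z": [0,0],"twist": [0,0]})

```text
time_s: 15.75
tool_pos: [0.5063, -0.0466, 0.024]
ee_rot: [0.004, 0.122, 0.992, 0.005]
contact_force: [-3.9, 0.2, 15.4]
gripper_width: 0.0153
gripper_force: 44.3
```

Call:
drive_effector(plan={"x": [0,0,0,0,0,0],"y": [0,0,0,0,0,0],"z": [0,0,-0.03,-0.07,-0.11,-0.11],"twist": [0,0,0,0,0,0]}, aperture=0.05)

```text
time_s: 16.35
tool_pos: [0.5075, -0.0475, 0.137]
ee_rot: [0.007, 0.123, 0.992, 0.005]
contact_force: [1.4, 0.2, -0.1]
gripper_width: 0.0502
gripper_force: 0.0
```

```bash
python3 -c "
from h import *
p,R,s=pose();print(R.round(3));print(p,delta([.6192,.0996,.022]))"
```

```text
[[-0.97   0.243  0.016]
 [ 0.244  0.97   0.009]
 [-0.013  0.013 -1.   ]]
[ 0.50753145 -0.0474723   0.13697914] [-0.0709  0.1684  0.1181]
```

Call:
drive_effector(plan={"x": [-0.015,-0.03,-0.05,-0.07,-0.071,-0.071,-0.071,-0.071],"y": [0.045,0.09,0.13,0.165,0.168,0.168,0.168,0.168],"z": [0,0,0,0.02,0.06,0.09,0.11,0.117],"twist": [-0.016,-0.016,-0.016,-0.016,-0.016,-0.016,-0.016,-0.016]})

```text
time_s: 17.15
tool_pos: [0.6103, 0.0992, 0.0123]
ee_rot: [-0.002, 0.115, 0.993, 0.004]
contact_force: [-0.5, -0.4, -0.9]
gripper_width: 0.0496
gripper_force: 0.0
```

Call:
drive_effector(plan={"x": [0,0,0,0],"y": [0,0,0,0],"z": [0,0,0,0],"twist": [0,0,0,0]}, aperture=0, squeeze=40)

```text
time_s: 17.55
tool_pos: [0.6152, 0.1026, 0.0178]
ee_rot: [0.003, 0.114, 0.994, 0.007]
contact_force: [1.9, 5.2, -4.1]
gripper_width: 0.0154
gripper_force: 43.2
```

```bash
python3 -c "
from h import *
p,R,s=pose();print(R.round(3),p,s['contact_force'])"
```

```text
[[-0.974  0.226  0.008]
 [ 0.226  0.974  0.012]
 [-0.005  0.014 -1.   ]] [0.61516711 0.10260205 0.01782384] [ 1.92840901  5.20050275 -4.06579517]
```

Call:
drive_effector(plan={"x": [0.01,0.022,0.035,0.048,0.06,0.069,0.074,0.077],"y": [0,0,0,0,0,0,0,0],"z": [0,0,0,0,0,0,0,0],"twist": [0,0,0,0,0,0,0,0]})

```text
time_s: 18.35
tool_pos: [0.5411, 0.1199, 0.0178]
ee_rot: [0.005, 0.114, 0.994, 0.007]
contact_force: [4.4, 5.6, -7.3]
gripper_width: 0.0155
gripper_force: 43.0
```

Call:
drive_effector(plan={"x": [0.001,0.002,0.003,0.004,0.005,0.006,0.006],"y": [0,0,0,0,0,0,0],"z": [0,0,0,0,0,0,0],"twist": [0,0,0,0,0,0,0]})

```text
time_s: 19.05
tool_pos: [0.5389, 0.1205, 0.0178]
ee_rot: [0.008, 0.114, 0.993, 0.007]
contact_force: [10.1, 5.3, -12.5]
gripper_width: 0.0151
gripper_force: 42.4
```

```bash
python3 -c "
from h import *
p,R,s=pose();print((p-[.6152,.1026,0])@np.array([-.974,.2256,0]),s['contact_force'])"
```

```text
0.07837182371188368 [ 10.11260678   5.34153955 -12.52589886]
```

Call:
drive_effector(plan={"x": [0.001,0.002,0.003,0.003],"y": [0,0,0,0],"z": [0,0,0,0],"twist": [0,0,0,0]})

```text
time_s: 19.45
tool_pos: [0.539, 0.1205, 0.0179]
ee_rot: [0.011, 0.115, 0.993, 0.007]
contact_force: [16.5, 5.0, -19.8]
gripper_width: 0.0158
gripper_force: 41.7
```

Call:
drive_effector(plan={"x": [-0.004,-0.008],"y": [0,0],"z": [0,0],"twist": [0,0]})

```text
time_s: 19.65
tool_pos: [0.5393, 0.1203, 0.0178]
ee_rot: [0.003, 0.114, 0.993, 0.007]
contact_force: [-1.6, 5.8, -1.5]
gripper_width: 0.0155
gripper_force: 43.8
```

Call:
drive_effector(plan={"x": [0,0,0,0,0,0,0,0],"y": [0,0,0,0,0,0,0,0],"z": [0,0,-0.04,-0.09,-0.14,-0.19,-0.24,-0.25],"twist": [0,0,0,0,0,0,0,0]}, aperture=0.05)

```text
time_s: 20.45
tool_pos: [0.5407, 0.1144, 0.275]
ee_rot: [0.01, 0.115, 0.993, 0.007]
contact_force: [-0.1, -0.1, -1.1]
gripper_width: 0.0498
gripper_force: 0.0
```

```bash
python3 -c "
from h import *
p,R,s=pose();print(R.round(3));print(p)
t=snap('top','t1')
snap('wrist','w3')
c,si=np.cos(-.2276),np.sin(-.2276)
M=np.array([[-.166,.085,.05],[-.166,-.085,.05],[.0427,0,.24],[.21,.14,.24],[.21,-.14,.24],[.05,.14,.24],[.05,-.14,.24],[.0427,0,.255]])
P=np.array([.6575,.0035,0])
W=M@np.array([[c,si,0],[-si,c,0],[0,0,1]])+P
print(proj('top',W).round(1))
cv2.imwrite('pics/t1c.png',cv2.resize(t[55:245,195:345],(600,760),interpolation=cv2.INTER_CUBIC)[:600])"
```

```text
[[-0.973  0.229  0.021]
 [ 0.229  0.973  0.012]
 [-0.018  0.016 -1.   ]]
[0.54073384 0.11439845 0.2749582 ]
[[213.1 214.5]
 [269.6 229.1]
 [261.2 138.2]
 [222.8  58.8]
 [333.5  87.2]
 [205.9 120.9]
 [318.  149.7]
 [261.3 136.7]]
```

View pics/t1c.png

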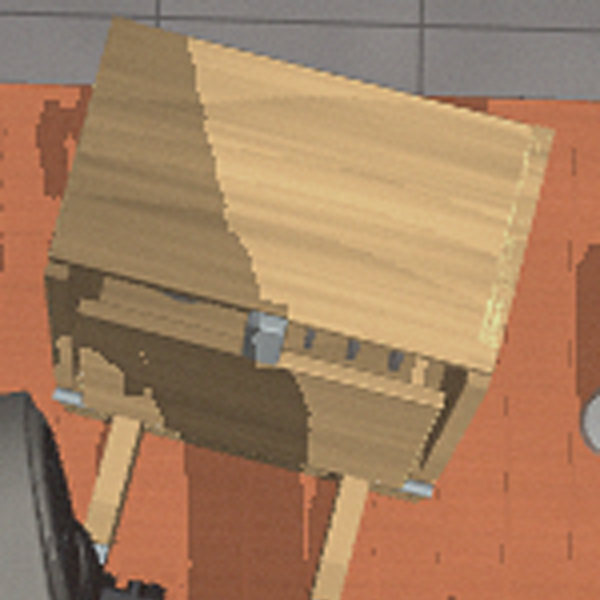

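Both bearers are now out, and the tab sits at about (261,140) in the full frame, as predicted; the flap is still shut. Next is the tab.

```bash
python3 -c "
from h import *
print(delta([.6909,-.0028,.30]),delta([.6909,-.0028,.234]))"
```

```text
[-0.1752 -0.0789 -0.0292] [-0.1746 -0.0797  0.0368]
```

Call:
drive_effector(plan={"x": [-0.03,-0.07,-0.11,-0.15,-0.172,-0.175,-0.175,-0.175],"y": [-0.015,-0.03,-0.05,-0.07,-0.079,-0.08,-0.08,-0.08],"z": [-0.02,-0.03,-0.03,-0.03,-0.028,-0.02,-0.005,0.005],"twist": [0,0,0,0,0,0,0,0]}, aperture=0.05)

```text
time_s: 21.35
tool_pos: [0.6877, -0.0018, 0.2579]
ee_rot: [-0.0, 0.114, 0.993, 0.005]
contact_force: [-1.2, 0.2, -0.6]
gripper_width: 0.0502
gripper_force: 0.0
```

```bash
python3 -c "
from h import *
print(delta([.6909,-.0028,.234]))
p,R,s=pose();print(p,R.round(3)[:,2])
w=snap('wrist','w4');
cv2.imwrite('pics/w4c.png',w)
c,si=np.cos(-.2276),np.sin(-.2276)
M=np.array([[.0466,.012,.255],[.0466,-.012,.255],[.0362,.012,.216],[.0362,-.012,.216]])
P=np.array([.6575,.0035,0])
print(wproj(M@np.array([[c,si,0],[-si,c,0],[0,0,1]])+P,p,R).round(1))"
```

```text
[-0.0034 -0.0004  0.0239]
[ 0.6876709  -0.00184066  0.25790012] [ 0.    0.01 -1.  ]
[[272.8 270.9]
 [230.7 271. ]
 [269.6 227.4]
 [234.1 227.6]]
```

View pics/w4c.png

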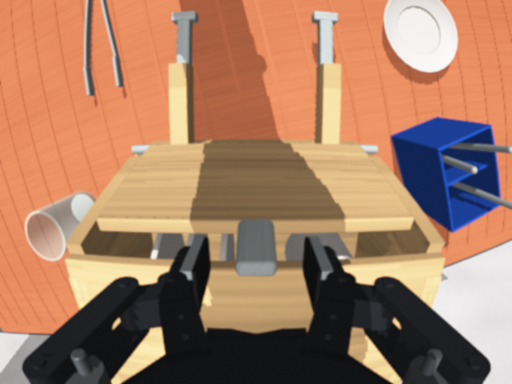

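The tab sits at columns 236–276, centred between the fingers (209–303). The roof's front edge is at row 261, the tab's tip at row 275. A check on clearance to the roof edge:

```bash
python3 -c "
from h import *
p=np.array([.6876709,-.00184066,.25790012]);R=pose()[1]
c,si=np.cos(-.2276),np.sin(-.2276);P=np.array([.6578,.0049,0])
for M in ([.046,0,.24],[.050,0,.24],[.054,0,.24],[.0466,0,.255],[.05,0,.255],[0.006,.1,.075],[-.09,.1,.075]):
  print(M,wproj(np.array([M])@np.array([[c,si,0],[-si,c,0],[0,0,1]])+P,p,R).round(1))
print(delta([.6909,-.0028,.234]))"
```

```text
[0.046, 0, 0.24] [[254.2 257.6]]
[0.05, 0, 0.24] [[254.2 263.2]]
[0.054, 0, 0.24] [[254.2 268.7]]
[0.0466, 0, 0.255] [[254.3 271.1]]
[0.05, 0, 0.255] [[254.3 276.1]]
[0.006, 0.1, 0.075] [[341.6 152.7]]
[-0.09, 0.1, 0.075] [[344.   68.5]]
[-0.0043 -0.0006  0.0225]
```

Call:
drive_effector(plan={"x": [-0.004,-0.004,-0.004,-0.004,-0.004],"y": [0,0,0,0,0],"z": [0,0.01,0.018,0.022,0.022],"twist": [0,0,0,0,0]}, aperture=0.05, squeeze=30)

```text
time_s: 21.9
tool_pos: [0.6928, -0.0031, 0.2384]
ee_rot: [0.001, 0.114, 0.993, 0.005]
contact_force: [-1.0, 0.4, -0.4]
gripper_width: 0.05
gripper_force: 0.0
```

Call:
drive_effector(plan={"x": [0,0,0,0],"y": [0,0,0,0],"z": [0,0,0,0],"twist": [0,0,0,0]}, aperture=0, squeeze=30)

```text
time_s: 22.3
tool_pos: [0.6936, -0.0033, 0.24]
ee_rot: [0.003, 0.114, 0.993, 0.005]
contact_force: [-0.4, 0.1, 2.3]
gripper_width: 0.0229
gripper_force: 30.3
```

```bash
python3 -c "
from h import *
p,R,s=pose();d=p-[.6578,.0049,0];x=.974*d[0]-.2256*d[1];y=.2256*d[0]+.974*d[1]
print(x,y,p,s['contact_force']);print(R.round(3))
Cx,Cz=x+.006,p[2]+.011-.081; r=np.hypot(Cx,Cz);a=np.arctan2(Cx,Cz);print(r,a)
for th in np.arange(0,1.84,.0611): print(round(th,3),round(x-(-r*np.sin(th-a)-.006),4),round(p[2]-(.081+r*np.cos(th-a)-.011),4))"
```

```text
0.03675381479595304 6.746173956137698e-05 [ 0.69362879 -0.00332948  0.24004312] [-0.3860312   0.14452565  2.28399453]
[[-0.974  0.227  0.007]
 [ 0.227  0.974  0.009]
 [-0.005  0.01  -1.   ]]
0.17533554002231083 0.24632338920491392
0.0 0.0 0.0
0.061 0.0105 -0.0023
0.122 0.021 -0.0039
0.183 0.0317 -0.0049
0.244 0.0424 -0.0053
0.306 0.0531 -0.005
0.367 0.0638 -0.004
0.428 0.0744 -0.0024
0.489 0.0849 -0.0002
0.55 0.0952 0.0027
0.611 0.1053 0.0062
0.672 0.1152 0.0104
0.733 0.1248 0.0151
0.794 0.1341 0.0204
0.855 0.1431 0.0262
0.916 0.1517 0.0326
0.978 0.1598 0.0395
1.039 0.1676 0.0469
1.1 0.1749 0.0548
1.161 0.1817 0.0631
1.222 0.1879 0.0717
1.283 0.1937 0.0808
1.344 0.1988 0.0902
1.405 0.2034 0.0999
1.466 0.2074 0.1098
1.528 0.2108 0.12
1.589 0.2135 0.1303
1.65 0.2156 0.1408
1.711 0.2171 0.1514
1.772 0.2179 0.1621
1.833 0.2181 0.1728
```

Gripped on the tab at 23 mm. I'll bring it to about upright, then slide the light grip deeper.

Call:
drive_effector(plan={"x": [0.005,0.01,0.016,0.021,0.027,0.032,0.037,0.037],"y": [-0.001,-0.002,-0.003,-0.004,-0.0045,-0.005,-0.005,-0.005],"z": [0,0,0,0,0,0,0,0],"twist": [0,0,0,0,0,0,0,0]})

```text
time_s: 23.1
tool_pos: [0.6589, 0.0047, 0.2439]
ee_rot: [0.008, 0.112, 0.994, 0.008]
contact_force: [3.1, 5.6, 9.0]
gripper_width: 0.0229
gripper_force: 30.4
```

Call:
drive_effector(plan={"x": [0.001,0.001,0.001,0.001,0.001],"y": [0,0,0,0,0],"z": [0.003,0.006,0.009,0.012,0.012],"twist": [0,0,0,0,0]}, squeeze=20)

```text
time_s: 23.6
tool_pos: [0.6647, 0.0034, 0.2427]
ee_rot: [0.019, 0.113, 0.993, 0.009]
contact_force: [3.4, 3.3, 32.9]
gripper_width: 0.023
gripper_force: 32.9
```

```bash
python3 -c "
from h import *
p,R,s=pose();d=p-[.6578,.0049,0];print(.974*d[0]-.2256*d[1],.2256*d[0]+.974*d[1],s['contact_force'],R.round(3)[:,2])"
```

```text
0.007078100348737665 0.00012765149160941258 [ 3.39587137  3.32968255 32.90456129] [ 0.04   0.013 -0.999]
```

I put the height column into y there, a small lateral pull of 5 N, and the pads did not slide. I'll correct both and set the light grip explicitly.

Call:
drive_effector(plan={"x": [0,0,0,0],"y": [0.003,0.005,0.005,0.005],"z": [-0.005,-0.01,-0.014,-0.014],"twist": [0,0,0,0]}, aperture=0, squeeze=20)

```text
time_s: 24.0
tool_pos: [0.6578, 0.0051, 0.2436]
ee_rot: [0.005, 0.114, 0.993, 0.005]
contact_force: [2.1, -0.9, 7.9]
gripper_width: 0.023
gripper_force: 30.4
```

Call:
drive_effector(plan={"x": [0,0,0,0,0],"y": [0,0,0,0,0],"z": [0.004,0.008,0.012,0.014,0.014],"twist": [0,0,0,0,0]})

```text
time_s: 24.5
tool_pos: [0.6643, 0.0037, 0.2408]
ee_rot: [0.017, 0.115, 0.993, 0.006]
contact_force: [1.9, -0.5, 33.4]
gripper_width: 0.0231
gripper_force: 33.8
```

```bash
python3 -c "
from h import *
p,R,s=pose();d=p-[.6578,.0049,0];print(.974*d[0]-.2256*d[1],.2256*d[0]+.974*d[1],s['contact_force'],R.round(3)[:,2])"
```

```text
0.006591782026172509 0.00025035015986500913 [ 1.86380811 -0.48575699 33.43463247] [ 0.034  0.007 -0.999]
```

Call:
drive_effector(plan={"x": [0,0,0],"y": [0,0,0],"z": [-0.005,-0.01,-0.012],"twist": [0,0,0]})

```text
time_s: 24.8
tool_pos: [0.6578, 0.0051, 0.2417]
ee_rot: [0.005, 0.114, 0.993, 0.005]
contact_force: [2.1, -0.3, 4.5]
gripper_width: 0.0235
gripper_force: 31.1
```

```bash
cat > arc.py <<'E'
from h import *
p,R,s=pose();d=p-[.6578,.0049,0];x=.974*d[0]-.2256*d[1];y=.2256*d[0]+.974*d[1]
Cx,Cz=x+.006,p[2]+.011-.081; r=np.hypot(Cx,Cz);a=-np.arctan2(Cx,Cz)
print('x y z',x.round(4),y.round(4),p[2].round(4),'F',s['contact_force'].round(1),'r',r.round(4),'phi',a.round(3),'theta~',(a+.245).round(3)); print(R.round(3)[:,2])
n=8; rr=max(r-.0005,.168) if r>.168 else r
for k in range(1,25):
    f=a+.05*k
    if f<1.61: print(k,[round(v,4) for v in R.T@np.array([.974*(-rr*np.sin(f)-.006-x), -.2256*(-rr*np.sin(f)-.006-x), .081+rr*np.cos(f)-.011-p[2]])])
E
python3 arc.py
```

```text
x y z -0.0 0.0002 0.2417 F [ 2.1 -0.3  4.5] r 0.1718 phi -0.035 theta~ 0.21
[ 0.011  0.009 -1.   ]
1 [np.float64(0.0086), np.float64(-0.0), np.float64(0.0003)]
2 [np.float64(0.0171), np.float64(-0.0), np.float64(0.0006)]
3 [np.float64(0.0257), np.float64(-0.0001), np.float64(0.0013)]
4 [np.float64(0.0342), np.float64(-0.0001), np.float64(0.0024)]
5 [np.float64(0.0426), np.float64(-0.0001), np.float64(0.004)]
6 [np.float64(0.0509), np.float64(-0.0002), np.float64(0.0059)]
7 [np.float64(0.0592), np.float64(-0.0002), np.float64(0.0083)]
8 [np.float64(0.0673), np.float64(-0.0002), np.float64(0.0111)]
9 [np.float64(0.0752), np.float64(-0.0003), np.float64(0.0143)]
10 [np.float64(0.083), np.float64(-0.0003), np.float64(0.0178)]
11 [np.float64(0.0906), np.float64(-0.0004), np.float64(0.0218)]
12 [np.float64(0.098), np.float64(-0.0005), np.float64(0.0261)]
13 [np.float64(0.1051), np.float64(-0.0005), np.float64(0.0308)]
14 [np.float64(0.112), np.float64(-0.0006), np.float64(0.0359)]
15 [np.float64(0.1187), np.float64(-0.0007), np.float64(0.0413)]
16 [np.float64(0.1251), np.float64(-0.0007), np.float64(0.047)]
17 [np.float64(0.1311), np.float64(-0.0008), np.float64(0.053)]
18 [np.float64(0.1369), np.float64(-0.0009), np.float64(0.0593)]
19 [np.float64(0.1424), np.float64(-0.001), np.float64(0.066)]
20 [np.float64(0.1475), np.float64(-0.0011), np.float64(0.0728)]
21 [np.float64(0.1522), np.float64(-0.0012), np.float64(0.0799)]
22 [np.float64(0.1566), np.float64(-0.0012), np.float64(0.0873)]
23 [np.float64(0.1607), np.float64(-0.0013), np.float64(0.0948)]
24 [np.float64(0.1643), np.float64(-0.0014), np.float64(0.1026)]
```

Call:
drive_effector(plan={"x": [0.008,0.017,0.026,0.034,0.043,0.051,0.059,0.067],"y": [0,0,0,0,0,0,0,0],"z": [0,0.001,0.001,0.002,0.004,0.006,0.008,0.011],"twist": [0,0,0,0,0,0,0,0]})

```text
time_s: 25.6
tool_pos: [0.5903, 0.021, 0.228]
ee_rot: [0.002, 0.114, 0.993, 0.005]
contact_force: [-1.5, 0.4, 6.1]
gripper_width: 0.0228
gripper_force: 27.8
```

```bash
python3 arc.py | head -12
```

```text
x y z -0.0694 0.0004 0.228 F [-1.5  0.4  6.1] r 0.1703 phi 0.382 theta~ 0.627
[ 0.005  0.009 -1.   ]
1 [np.float64(0.0076), np.float64(-0.0), np.float64(0.0038)]
2 [np.float64(0.0152), np.float64(-0.0001), np.float64(0.0075)]
3 [np.float64(0.0227), np.float64(-0.0001), np.float64(0.0116)]
4 [np.float64(0.0299), np.float64(-0.0002), np.float64(0.0161)]
5 [np.float64(0.0369), np.float64(-0.0003), np.float64(0.0209)]
6 [np.float64(0.0436), np.float64(-0.0003), np.float64(0.0261)]
7 [np.float64(0.0501), np.float64(-0.0004), np.float64(0.0316)]
8 [np.float64(0.0563), np.float64(-0.0005), np.float64(0.0374)]
9 [np.float64(0.0622), np.float64(-0.0005), np.float64(0.0435)]
10 [np.float64(0.0677), np.float64(-0.0006), np.float64(0.0499)]
```

Tracking well with low force. Continue.

Call:
drive_effector(plan={"x": [0.008,0.015,0.023,0.03,0.037,0.044,0.05,0.056],"y": [0,0,0,0,0,0,0,0],"z": [0.003,0.007,0.011,0.016,0.021,0.026,0.031,0.037],"twist": [0,0,0,0,0,0,0,0]})

```text
time_s: 26.4
tool_pos: [0.5335, 0.0343, 0.1898]
ee_rot: [-0.001, 0.114, 0.993, 0.005]
contact_force: [-5.8, 0.3, 5.9]
gripper_width: 0.0228
gripper_force: 28.4
```

```bash
python3 arc.py | head -12
```

```text
x y z -0.1277 0.0006 0.1898 F [-5.8  0.3  5.9] r 0.1708 phi 0.793 theta~ 1.038
[-0.001  0.009 -1.   ]
1 [np.float64(0.0054), np.float64(-0.0001), np.float64(0.0066)]
2 [np.float64(0.0109), np.float64(-0.0001), np.float64(0.0131)]
3 [np.float64(0.0161), np.float64(-0.0002), np.float64(0.0199)]
4 [np.float64(0.0209), np.float64(-0.0003), np.float64(0.0269)]
5 [np.float64(0.0253), np.float64(-0.0003), np.float64(0.0342)]
6 [np.float64(0.0294), np.float64(-0.0004), np.float64(0.0416)]
7 [np.float64(0.0331), np.float64(-0.0005), np.float64(0.0493)]
8 [np.float64(0.0364), np.float64(-0.0006), np.float64(0.0571)]
9 [np.float64(0.0393), np.float64(-0.0006), np.float64(0.0651)]
10 [np.float64(0.0418), np.float64(-0.0007), np.float64(0.0733)]
```

Call:
drive_effector(plan={"x": [0.006,0.012,0.017,0.022,0.026,0.03,0.034,0.037],"y": [0,0,0,0,0,0,0,0],"z": [0.006,0.013,0.02,0.027,0.034,0.042,0.049,0.057],"twist": [0,0,0,0,0,0,0,0]})

```text
time_s: 27.2
tool_pos: [0.4953, 0.0432, 0.1311]
ee_rot: [-0.004, 0.114, 0.993, 0.004]
contact_force: [-5.8, 0.9, 3.1]
gripper_width: 0.023
gripper_force: 36.7
```

```bash
python3 arc.py | head -18
```

```text
x y z -0.1669 0.0007 0.1311 F [-5.8  0.9  3.1] r 0.1721 phi 1.208 theta~ 1.453
[-0.006  0.009 -1.   ]
1 [np.float64(0.0023), np.float64(-0.0001), np.float64(0.0083)]
2 [np.float64(0.0047), np.float64(-0.0001), np.float64(0.0165)]
3 [np.float64(0.0066), np.float64(-0.0002), np.float64(0.0249)]
4 [np.float64(0.0082), np.float64(-0.0003), np.float64(0.0333)]
5 [np.float64(0.0093), np.float64(-0.0003), np.float64(0.0418)]
6 [np.float64(0.01), np.float64(-0.0004), np.float64(0.0504)]
7 [np.float64(0.0102), np.float64(-0.0004), np.float64(0.059)]
8 [np.float64(0.0101), np.float64(-0.0005), np.float64(0.0675)]
```

Call:
drive_effector(plan={"x": [0.002,0.004,0.006,0.008,0.009,0.01,0.01,0.01],"y": [0,0,0,0,0,0,0,0],"z": [0.008,0.016,0.024,0.032,0.039,0.045,0.05,0.053],"twist": [0,0,0,0,0,0,0,0]})

```text
time_s: 28.0
tool_pos: [0.4835, 0.0459, 0.0768]
ee_rot: [-0.006, 0.114, 0.993, 0.004]
contact_force: [-8.4, 2.6, 1.7]
gripper_width: 0.0234
gripper_force: 44.3
```

```bash
python3 arc.py | head -8
```

```text
x y z -0.179 0.0006 0.0768 F [-8.4  2.6  1.7] r 0.1731 phi 1.531 theta~ 1.776
[-0.011  0.009 -1.   ]
1 [np.float64(-0.0005), np.float64(-0.0001), np.float64(0.0086)]
```

Call:
drive_effector(plan={"x": [0,0,0,0],"y": [0,0,0,0],"z": [0.003,0.006,0.009,0.009],"twist": [0,0,0,0]})

```text
time_s: 28.4
tool_pos: [0.4832, 0.046, 0.0677]
ee_rot: [-0.006, 0.114, 0.993, 0.004]
contact_force: [-8.8, 1.0, 0.7]
gripper_width: 0.023
gripper_force: 45.5
```

```bash
python3 arc.py | head -2
```

```text
x y z -0.1794 0.0007 0.0677 F [-8.8  1.   0.7] r 0.1734 phi 1.584 theta~ 1.829
[-0.012  0.009 -1.   ]
```

Call:
drive_effector(plan={"x": [0,0,0],"y": [0,0,0],"z": [0.002,0.004,0.004],"twist": [0,0,0]})

```text
time_s: 28.7
tool_pos: [0.4832, 0.046, 0.0638]
ee_rot: [-0.006, 0.114, 0.993, 0.004]
contact_force: [-8.0, 1.3, 1.6]
gripper_width: 0.0228
gripper_force: 46.0
```

```bash
python3 arc.py | head -2
```

```text
x y z -0.1794 0.0007 0.0638 F [-8.   1.3  1.6] r 0.1735 phi 1.607 theta~ 1.852
[-0.012  0.009 -1.   ]
```

Call:
drive_effector(plan={"x": [0,0,0,0],"y": [0,0,0,0],"z": [0.001,0.003,0.004,0.004],"twist": [0,0,0,0]})

```text
time_s: 29.1
tool_pos: [0.4833, 0.046, 0.0599]
ee_rot: [-0.006, 0.114, 0.993, 0.004]
contact_force: [-8.7, 0.6, -0.1]
gripper_width: 0.0232
gripper_force: 46.5
```

```bash
python3 arc.py | head -2
```

```text
x y z -0.1793 0.0007 0.0599 F [-8.7  0.6 -0.1] r 0.1736 phi 1.629 theta~ 1.874
[-0.012  0.008 -1.   ]
```

Call:
drive_effector(plan={"x": [0,0,0],"y": [0,0,0],"z": [0.001,0.003,0.003],"twist": [0,0,0]})

```text
time_s: 29.4
tool_pos: [0.4834, 0.046, 0.0568]
ee_rot: [-0.006, 0.114, 0.993, 0.004]
contact_force: [-8.1, 1.1, 1.3]
gripper_width: 0.023
gripper_force: 46.9
```

```bash
python3 arc.py | head -2
```

```text
x y z -0.1792 0.0007 0.0568 F [-8.1  1.1  1.3] r 0.1737 phi 1.647 theta~ 1.892
[-0.011  0.008 -1.   ]
```

The flap should have met the supports by now; I'll look with the last picture (wrist and scene together).

```bash
python3 - <<'E'
from h import *
p,R,_=pose()
w=snap('wrist','w5');s=snap('scene','s5');t=snap('top','t5')
a=cv2.resize(w[0:384,100:420],(500,600),interpolation=cv2.INTER_CUBIC)
b=cv2.resize(s[150:300,220:370],(300,300),interpolation=cv2.INTER_CUBIC);c=cv2.resize(t[90:240,190:340],(300,300),interpolation=cv2.INTER_CUBIC)
cv2.imwrite('pics/f5.png',np.hstack([a,np.vstack([b,c])]))
c,si=np.cos(-.2276),np.sin(-.2276);P=np.array([.6578,.0049,0])
for th in(1.75,1.833,1.9):
  ph=th-.262;M=[]
  for y in(-.118,.118,-.012,.012):
    rr=.14 if abs(y)>.1 else .18
    M.append([-rr*np.sin(ph)+.006*np.cos(ph),y,.081+rr*np.cos(ph)+.006*np.sin(ph)])
  W=np.array(M)@np.array([[c,si,0],[-si,c,0],[0,0,1]])+P
  print(th,wproj(W,p,R).round(1).tolist(),proj('scene',W).round(1).tolist())
E
```

```text
1.75 [[48.6, 333.1], [459.3, 332.5], [223.3, 298.5], [282.6, 298.5]] [[219.1, 225.9], [271.5, 162.5], [231.9, 187.8], [237.3, 181.5]]
1.833 [[57.3, 320.2], [450.6, 319.7], [226.2, 277.0], [279.9, 277.0]] [[219.2, 227.3], [271.1, 164.4], [231.9, 190.0], [237.2, 183.8]]
1.9 [[64.4, 311.3], [443.4, 310.7], [228.3, 263.9], [278.0, 263.8]] [[219.5, 228.5], [271.0, 166.0], [232.2, 192.0], [237.4, 185.8]]
```

View pics/f5.png

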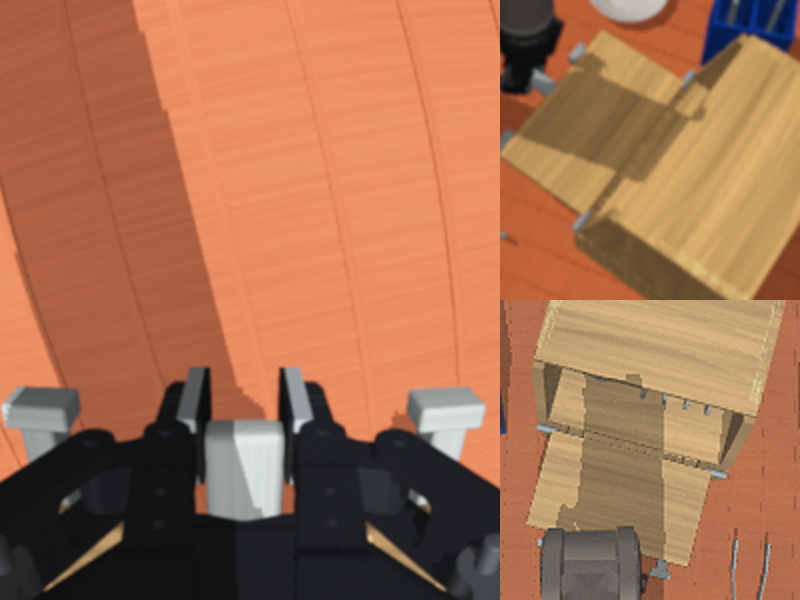

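The wrist part shows the tab between the pads at columns 231–280 with its tip at row 269 (full frame). Both pulls are out below the flap. In the scene part the flap's front corners are at (271.5,165) and (221,226), in the top part at (203.5,201) and (284,223). I'll fit the flap angle from those corners.

```bash
python3 - <<'E'
from h import *
c,si=np.cos(-.2276),np.sin(-.2276);P=np.array([.6578,.0049,0])
S=[(221,226),(271.5,165)];T=[(284,223),(203.5,201)]
for i in range(2):
    o1,d1=ray('top',*T[i]);o2,d2=ray('scene',*S[i])
    k=np.linalg.lstsq(np.c_[d1,-d2],o2-o1,rcond=None)[0];a,b=o1+d1*k[0],o2+d2*k[1]
    m=(a+b)/2-P; print((a+b)/2,np.linalg.norm(a-b),'cab',.974*m[0]-.2256*m[1],.2256*m[0]+.974*m[1])
for th in(1.75,1.833,1.9):
  ph=th-.262
  W=np.array([[-.14*np.sin(ph)+.006*np.cos(ph),y,.081+.14*np.cos(ph)+.006*np.sin(ph)] for y in(-.118,.118)])@np.array([[c,si,0],[-si,c,0],[0,0,1]])+P
  print(th,proj('top',W).round(1).tolist())
s=robot.observe();print(s['contact_force'].round(2),s['gripper_width'],s['gripper_force'])
# tab brightness rows in wrist along centre column
w=cv2.imread('pics/w5.png');print(w[255:285,256].tolist()[::2])
E
```

```text
[ 0.49775538 -0.07758004  0.09639888] 0.005029149816263862 cab -0.13727596069990594 -0.1164416226827541
[0.55108621 0.14713484 0.09246287] 0.0005050798465930537 cab -0.1360274147802801 0.11446210302250504
1.75 [[284.0, 223.0], [201.8, 201.7]]
1.833 [[283.5, 223.3], [202.2, 202.2]]
1.9 [[283.2, 223.3], [202.7, 202.4]]
[-8.49  0.69  0.93] 0.023004601739793903 46.8704617023468
[[63, 93, 165], [64, 94, 169], [64, 93, 167], [64, 95, 169], [64, 94, 169], [63, 93, 167], [75, 98, 164], [135, 137, 145], [152, 152, 146], [160, 160, 154], [173, 172, 166], [195, 195, 189], [222, 223, 215], [230, 230, 226], [228, 229, 223]]
```

```bash
cat > edge.py <<'E'
from h import *
w=snap('wrist','we').astype(int); r=w[240:330,250:262].mean(1); g=r[:,0]-r[:,2]   # blue-red: steel vs orange
i=np.argmax(g>-45); print('tab edge row',240+i-(g[i]+45)/(g[i]-g[i-1]))
row=(w[300,200:310,0]-w[300,200:310,2]);b=w[300,215:300].mean(1);print(b[::3].astype(int))
s=robot.observe();print(s['contact_force'].round(2),s['tool_pos'].round(4),s['gripper_force'])
E
python3 edge.py
```

```text
tab edge row 268.1524390243902
[ 19  18  17  18  29  31 134 152 157 158 156 153 160 163 218 223 221 219
 220 216 218 192  96  42  25  23  32  31  32]
[-7.96  0.25 -0.17] [0.4834 0.046  0.057 ] 46.870678067207336
```

Call:
drive_effector(plan={"x": [0,0,0,0],"y": [0,0,0,0],"z": [0.001,0.002,0.003,0.003],"twist": [0,0,0,0]})

```text
time_s: 30.0
tool_pos: [0.4834, 0.046, 0.0556]
ee_rot: [-0.006, 0.114, 0.993, 0.004]
contact_force: [-11.4, 1.0, 11.4]
gripper_width: 0.023
gripper_force: 48.1
```

```bash
python3 edge.py
```

```text
tab edge row 267.8897637795276
[ 19  19  18  16  28  30 134 153 158 159 157 154 159 165 220 223 221 219
 222 216 218 192  97  43  24  23  32  33  32]
[-11.43   1.16  10.38] [0.4835 0.046  0.0556] 48.03278982639313
```

Contact now: 11 N upward, and the tool stopped. The flap lies on the supports. Relieve, release, check, then go up.

Call:
drive_effector(plan={"x": [0.002,0.004,0.004],"y": [0,0,0],"z": [-0.001,-0.002,-0.002],"twist": [0,0,0]})

```text
time_s: 30.35
tool_pos: [0.4836, 0.046, 0.0578]
ee_rot: [-0.002, 0.114, 0.993, 0.004]
contact_force: [-6.7, 0.1, 0.2]
gripper_width: 0.0232
gripper_force: 46.9
```

```bash
python3 edge.py|tail -1
```

```text
[-5.82 -0.82  0.42] [0.4836 0.046  0.0577] 46.94886088371277
```

Call:
drive_effector(plan={"x": [0,0,0,0],"y": [0,0,0,0],"z": [0,0,0,0],"twist": [0,0,0,0]}, aperture=0.05)

```text
time_s: 30.8
tool_pos: [0.4888, 0.0465, 0.0599]
ee_rot: [0.003, 0.114, 0.993, 0.005]
contact_force: [-0.3, 1.1, 0.4]
gripper_width: 0.0499
gripper_force: 0.0
```

```bash
python3 edge.py
python3 -c "
from h import *
p,R,s=pose();print(delta(p+[0,0,.2]),delta(p+[-.0,0,.1]))"
```

```text
tab edge row 255.32684824902725
[110 112 113 104 107 133 151 157 158 155 154 160 156 158 219 219 219 216
 218 209 169 111 112 110 125 158 160 159 160]
[ 0.59 -0.69  0.71] [0.4886 0.0465 0.0599] 0.0
[-0.0009  0.0021 -0.2   ] [-0.0005  0.001  -0.1   ]
```

Call:
drive_effector(plan={"x": [0.003,0.003,0.003,0.003,0.003,0.003,0.003,0.003],"y": [0,0,0,0,0,0,0,0],"z": [-0.01,-0.03,-0.06,-0.1,-0.14,-0.18,-0.2,-0.2],"twist": [0,0,0,0,0,0,0,0]})

```text
time_s: 31.65
tool_pos: [0.4862, 0.0456, 0.2642]
ee_rot: [0.007, 0.114, 0.993, 0.006]
contact_force: [0.0, -0.1, -0.5]
gripper_width: 0.05
gripper_force: 0.0
```

```bash
python3 - <<'E'
from h import *
p,R,s=pose(); w=snap('wrist','w6'); print(p,s['contact_force'].round(1))
c,si=np.cos(-.2276),np.sin(-.2276);P=np.array([.6578,.0049,0])
for th in(1.75,1.833,1.9,1.97):
  ph=th-.262
  M=np.array([[-r*np.sin(ph)+.006*np.cos(ph),y,.081+r*np.cos(ph)+.006*np.sin(ph)] for r,y in((.14,-.118),(.14,.118),(.18,-.012),(.18,.012))])
  print(th,wproj(M@np.array([[c,si,0],[-si,c,0],[0,0,1]])+P,p,R).round(1).tolist())
hsv=cv2.cvtColor(w,cv2.COLOR_BGR2HSV).astype(int)
for col in(80,100,120,150,200,256,300,350,380,400,420,440):
  v=w[:,col].astype(int); wood=(v[:,2]-v[:,0]<85)&(v[:,2]>v[:,0]+25)&(v[:,1]>v[:,0]+12)&(abs(v[:,1]-v[:,2])<45)
  r=np.flatnonzero(wood); print(col, r[:1], len(r))
E
```

```text
[0.48618068 0.04558674 0.26424337] [ 0.  -0.1 -0.5]
1.75 [[149.7, 207.4], [355.3, 206.3], [240.9, 172.9], [263.8, 172.8]]
1.833 [[152.7, 203.3], [352.3, 202.2], [241.4, 168.7], [263.2, 168.6]]
1.9 [[155.0, 200.6], [349.9, 199.6], [241.8, 166.4], [262.9, 166.3]]
1.97 [[157.4, 198.5], [347.5, 197.5], [242.1, 164.8], [262.5, 164.7]]
80 [] 0
100 [133] 4
120 [] 0
150 [328] 14
200 [201] 47
256 [167] 105
300 [299] 14
350 [338] 18
380 [151] 3
400 [205] 1
420 [122] 2
440 [134] 2
```

```bash
python3 - <<'E'
from h import *
w=cv2.imread('pics/w6.png').astype(int)
for row in(206,210):
  print(row,[tuple(w[row,c]) and (c,*w[row,c].tolist()) for c in range(146,164,2)],[(c,*w[row,c].tolist()) for c in range(344,362,2)])
for col in(170,190,320,340): print(col,[(r,*w[r,col].tolist()) for r in range(194,210)])
E
```

```text
206 [(146, 86, 126, 218), (148, 86, 127, 217), (150, 86, 126, 217), (152, 86, 127, 218), (154, 106, 151, 224), (156, 150, 207, 238), (158, 152, 211, 240), (160, 152, 211, 240), (162, 151, 211, 239)] [(344, 150, 209, 238), (346, 151, 209, 239), (348, 150, 208, 238), (350, 150, 208, 238), (352, 119, 170, 226), (354, 91, 133, 226), (356, 91, 133, 226), (358, 92, 133, 227), (360, 90, 132, 226)]
210 [(146, 88, 129, 223), (148, 88, 129, 222), (150, 89, 130, 223), (152, 87, 128, 221), (154, 89, 132, 217), (156, 126, 179, 223), (158, 139, 195, 230), (160, 139, 195, 230), (162, 139, 195, 230)] [(344, 145, 203, 235), (346, 145, 204, 235), (348, 146, 203, 235), (350, 143, 200, 233), (352, 104, 150, 218), (354, 91, 133, 226), (356, 90, 132, 226), (358, 91, 133, 227), (360, 91, 133, 227)]
170 [(194, 88, 129, 222), (195, 89, 130, 223), (196, 88, 129, 223), (197, 87, 127, 220), (198, 86, 126, 219), (199, 86, 126, 217), (200, 88, 129, 203), (201, 91, 133, 181), (202, 96, 140, 173), (203, 106, 152, 186), (204, 121, 172, 209), (205, 133, 187, 226), (206, 139, 196, 232), (207, 143, 200, 234), (208, 145
[... 392 characters left out ...]
194, 203, 204, 197), (195, 204, 204, 198), (196, 204, 204, 198), (197, 204, 204, 197), (198, 204, 204, 197), (199, 192, 196, 194), (200, 154, 172, 186), (201, 117, 155, 183), (202, 116, 165, 202), (203, 136, 192, 230), (204, 147, 205, 237), (205, 150, 208, 238), (206, 151, 209, 239), (207, 151, 210, 240), (208, 153, 211, 240), (209, 151, 210, 239)]
340 [(194, 89, 132, 226), (195, 91, 133, 227), (196, 91, 133, 226), (197, 89, 132, 225), (198, 91, 133, 225), (199, 92, 134, 218), (200, 95, 139, 199), (201, 102, 146, 186), (202, 116, 166, 203), (203, 136, 192, 229), (204, 145, 203, 236), (205, 148, 206, 237), (206, 150, 208, 238), (207, 152, 209, 239), (208, 151, 208, 239), (209, 149, 207, 238)]
```

The flap's front top edge lies at rows 203–204 across its width. That matches a level flap (predicted 203), with nothing touched. Handing in.

```bash
python3 -c "
from h import *
print(robot.sign_off())"
```

```text
the job is handed in; nothing more can be done
None
```

I pulled both supports out to their end stops, then lowered the flap under grip until it lay level on them, within about 0.03 rad by the wrist camera, and handed the job in at about 32 s; the tumbler, caddy, saucer and tongs were not touched.

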